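# Show the scale plate's end and set the comparator index to it

### The arm

A 6-joint arm with a two-finger parallel gripper is mounted at the origin on the work surface. World frame = base frame: x ahead of the robot, y to its left, z up, the work surface at z = 0. Lengths are in m, angles in rad, forces in N, time in s.
With the tool pointing down it reaches from about 0.375 to 0.75 m from the base axis. Payload 9 kg.
Tool frame: the origin (TCP) lies at the very end of the fingers, on their centre line; the grasp point (between the pads) lies 19 mm behind it; z points along the fingers, y is the direction in which the jaws open and shut (so a half turn about z gives the same grasp; the last joint's range is limited). The gripper opens to 85 mm and grips with 20 to 120 N. Pads are 22 mm wide; open, the fingers measure 114 mm over their backs; the gripper's body (76 mm by 85 mm) begins 54 mm behind the grasp point. The pads swing forward as they close: fully open they stand 13 mm farther back than shut.
Start: joints at [-1.35, 0.104, 0.097, 1.564, 0, 1.353], TCP at [0.255, -0.543, 0.231] pointing down, gripper open.
Joint ranges: [-2.99, 2.99], [-0.84, 1.86], [-1.1, 1.16], [-1.84, 2.11], [-1.51, 1.56], [-3.14, 3.14]. Speed limits (rad/s): [2.22, 2.22, 2.57, 3.14, 3.14, 3.14].

### API

Orientations are given as a unit quaternion [w, x, y, z].
In Python, from rig import telemetry, get_image, get_calibration, job gives the robot as it stands.
- The arm moves only by the tool carry_out, never from a script. Its argument "steps" is a list that holds one entry, the list of rows, each a list of 7 numbers: the turn, a rotation vector about the tool's x, y, z in units of pi rad (1.0 is pi rad), then the shift along the tool's x, y, z in units of 0.4 m (1.0 is 0.4 m), then the opening, from -1 (shut) to 1 (fully open). In form: [[[rx, ry, rz, x, y, z, claw], ...]]. A call has exactly 8 rows; each row shifts and turns the commanded pose from where the row before left it, along the tool's axes as they then stand; what a row does not reach is not made up. A row lasts 1/12 s, in which the tool goes at most 41.7 mm and 7.16 degrees, less where a joint would pass 70% of its speed; a pose out of reach is approached as far as the arm can. A call with a number of a shift or a turn outside -1 to 1 is refused whole. A call with a gripper value outside its range is refused whole. The fingers move at their own pace and stop on an object; the grip force is fixed at half the most. Time passes only in rows, so rows that do not move let the fingers close, or fill a call up. It gives the time, the measured TCP pose, the force and the opening at its end, in the units of the state.
- telemetry.state(): the state, without advancing time (a new reading comes with each control period).
- get_image(name): name is "scene" or "top"; returns (picture, depth): 400x640x3 uint8, blue, green, red; 400x640 float32, m along the optical axis (not along the pixel's ray), 0 where there is no reading.
- get_calibration(name): a dict with "camera_matrix" (3x3 intrinsics, pixels), "R" (3x3) and "t" (3): a world point X has camera coordinates R X + t. Camera axes: x right, y down, z forward; pixel columns grow to the right and rows downward; lengths in m; the calibration is good to about 2 mm. A picture is of the moment at which its call begins. get_calibration takes no time and is no camera call.
- job.job_done(): hands the job in, once; it reports no verdict.
The state is a dict: "time": time; "qpos": joint angles; "qvel": joint speeds; "joint_torque": joint torques, N m; "eef_pos": TCP position; "ee_rot": TCP orientation; "force": force on the tool from outside, world axes, zero at the start; "wrist_torque": the same for the moment, N m; "finger_gap": finger opening in m.
Only numpy, scipy, OpenCV 4.12 (cv2) and the standard library are available. Lean on these libraries where they do the work, as an engineer would, in place of code of your own. Each camera call takes 0.05 s, during which the arm holds its last target.

### The job

On the calibration bench, push the silvered scale plate along its mahogany ledge until its end sticks out about 3 cm past the ledge's open end, lying flat and never lifted. Then push the brass carriage along its rail until its red index lines up with that showing end of the plate. Push gently with the fingertips, gripping nothing, and leave everything else on the bench as it stands.

Things in the scene. Friction and masses are not known exactly. Their poses are not given: they have to be found in the camera images.
- bed: Fixed comparator bed; grey base plate 160 x 510 mm, 12 mm thick, carrying a mahogany ledge and a brass rail. Origin on the bench, under the bed. +y runs along the ledge towards its open end, +x across from the ledge to the rail, +z up. All heights given here are above the bench.
- ledge_end (a point): Middle of the ledge's open end, on its flat top (bed x = -38, y = +30, height 45 mm); axes as the bed's. The ledge runs 280 mm back from here to y = -250, between a back fence (inner face bed x = -11 mm, 10 mm higher than the top) and a front bead (inner face x = -65 mm, 3 mm higher than the top). Beyond the open end there is only the base plate.
- rail_mid (a point): Middle of the brass rail's top (bed x = +50, y = +5, height 52 mm). The rail is 16 mm wide, runs from bed y = -240 to +250 mm, and has end stops reaching height 57 mm.
- plate: Loose silvered scale plate with black graduations, 50 (its x) x 160 (its y) x 5 mm thick, 0.2 to 0.42 kg, flat on the ledge between fence and bead, about 2 mm play each side. Origin: centre of its underside; +y points along the ledge to the open end. It starts wholly on the ledge with at least 40 mm of bare ledge behind its tail, slides with friction and stays where it is left.
- plate_lead (a point): Middle of the plate's leading end face (the end towards the ledge's open end), half-way through the thickness; axes as the plate's.
- plate_tail (a point): Middle of the plate's other end face, half-way through the thickness.
- carriage (a joint): Position of the brass carriage along the rail in m: equal to the y, in the bed's frame, of the carriage's middle and of its red index. Range -0.20 to +0.21; it starts well beyond the plate, on the +y side. Takes about 2 N to slide and stays where it is left.
- saddle_mid (a point): Middle of the carriage's brass saddle block: 50 mm (bed x) x 60 mm (bed y, along the rail) and from height 52 to 88 mm; a dark clamp screw head on top reaches height 105 mm. This point is at height 70 mm.
- index_tip (a point): Tip of the slim red index (6 mm wide) that the carriage carries towards the ledge (at bed x = -18 mm, height 60 mm), on the carriage's mid-line; it passes about 8 mm above the plate's top and just overlaps the plate's back edge. Axes as the bed's.
- cistern: Bystander: mahogany barometer cistern with brass collar and a stub of glass tube, upright, 68 mm across, 140 mm tall; origin at the centre of its underside.
- bulb_cup: Bystander: glass bulb with corked neck standing in a pewter cup, 58 mm across, 88 mm tall; origin at the centre of its underside.
- vernier: Bystander: loose silver-plated vernier slider, 30 x 55 mm, 18 mm tall; origin at the centre of its underside.
- loupe: Bystander: black eye loupe, 38 mm across, 38 mm tall, standing on the bed's grey base plate beyond the ledge's end, on the ledge's side of the rail; origin at the centre of its underside.
- level: Bystander: small wood and brass spirit level, 22 x 110 x 22 mm, in front of the bed; origin at the centre of its underside.
- screwdriver: Bystander: screwdriver, 160 mm long, lying in front of the bed; origin at the centre of its underside.
- dust_brush: Bystander: dusting brush, 170 mm long, lying past the bed's +y end; origin at the centre of its underside.
There are look-alikes about, which are no part of the job. Of the things like the plate, leave any that is brown, orange or purple; of the rest the larger one is meant.

How it is judged:
By the outcome, as a careful person would: the job done as asked, in the order asked, and still so for the second after the job is handed in, with the robot touching nothing.
It also fails if it takes over 54 s, if anything falls off the work surface, if the arm or the gripper's body presses on something with over 40 N, if the wrist force passes 120 N, or if a joint passes its speed limit or range.

## Working session

There is one attempt and no reset: what is moved stays moved. The work goes in short steps, Python scripts to look and compute and a tool call to move; the robot and the scene stay as the last step left them, time stands still between calls to the robot, and variables do not carry over. Pictures are saved under pics/ and viewed, and the job is handed in when it is done.

Besides the shell and the picture viewer there is one more tool, called as name([rows], argument=value, ...), one row to a line, values as JSON. carry_out: Moves the arm, as the interface text tells. Shifts and turns lie within -1 to 1; 1 stands for 0.4 m of shift or pi rad of turn. Its arguments: {"type":"object","properties":{"steps":{"type":"array","items":{"type":"array","items":{"type":"array","items":{"type":"number"}}}}},"required":["steps"]}

```bash
mkdir -p pics; ls; python3 - <<'E'
from rig import telemetry, get_image, get_calibration
import cv2,numpy as np
for n in ("scene","top"):
    im,d=get_image(n); cv2.imwrite(f"pics/{n}0.png",im); np.savez(f"{n}0.npz",im=im,d=d)
    c=get_calibration(n); print(n,c)
print(telemetry.state())
E
```

```text
pics
scene {'camera_matrix': array([[424.81879096,   0.        , 314.06307288],
       [  0.        , 424.81879096, 196.64801788],
       [  0.        ,   0.        ,   1.        ]]), 'R': array([[-0.82816782,  0.56043469,  0.00714273],
       [ 0.41028144,  0.61486656, -0.67350446],
       [-0.38184709, -0.55484419, -0.73914865]]), 't': array([ 0.41459338, -0.1383627 ,  1.22296257])}
top {'camera_matrix': array([[412.55376574,   0.        , 319.6600232 ],
       [  0.        , 412.55376574, 195.10561967],
       [  0.        ,   0.        ,   1.        ]]), 'R': array([[-0.02281091, -0.99964339, -0.01388343],
       [-0.98597842,  0.02479096, -0.16502109],
       [ 0.16530642,  0.00992449, -0.98619232]]), 't': array([-0.02327941,  0.49189143,  1.06519732])}
{'time': 0.1, 'qpos': array([-1.34970664e+00,  1.04613773e-01,  9.65998445e-02,  1.56389945e+00,
       -1.22558931e-05,  1.35308154e+00]), 'qvel': array([-0.00018372, -0.00016756,  0.00278807,  0.00024959, -0.00066838,
       -0.00095791]), 'joint_torque': array([ 5.55865859e-03, -5.58201456e+01,  5.04724824e+01,  1.27155497e-02,
       -3.16758724e-04,  3.19370565e-05]), 'eef_pos': array([ 0.25484953, -0.54288107,  0.23064426]), 'ee_rot': array([-5.58516402e-04,  9.76027572e-01,  2.17646198e-01, -7.07042317e-06]), 'force': array([-0.25152707,  0.11135599,  0.19850271]), 'wrist_torque': array([-0.00454381, -0.0354298 ,  0.01053811]), 'finger_gap': 0.08583651818933546}
```

View pics/scene0.png

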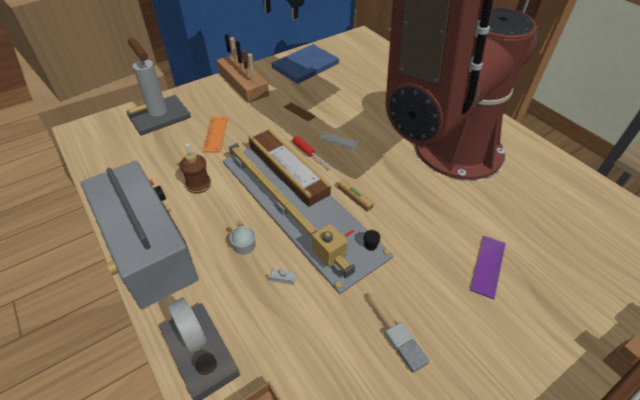

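View pics/top0.png

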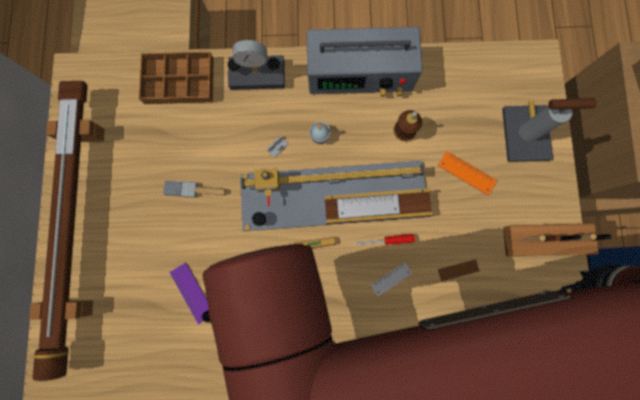

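```bash
python3 - <<'E'
import cv2,numpy as np
t=np.load("top0.npz")["im"]; s=np.load("scene0.npz")["im"]
cv2.imwrite("pics/topc.png",cv2.resize(t[150:300,230:440],(798,570),interpolation=cv2.INTER_CUBIC))
cv2.imwrite("pics/scec.png",cv2.resize(s[120:295,215:400],None,fx=3.4,fy=3.4,interpolation=cv2.INTER_CUBIC))
E
```

```text
(no output)
```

View pics/topc.png

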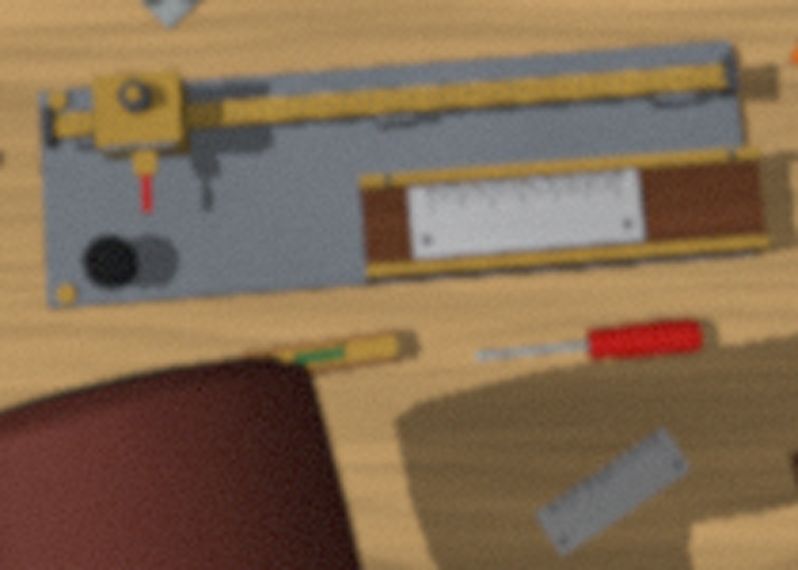

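View pics/scec.png

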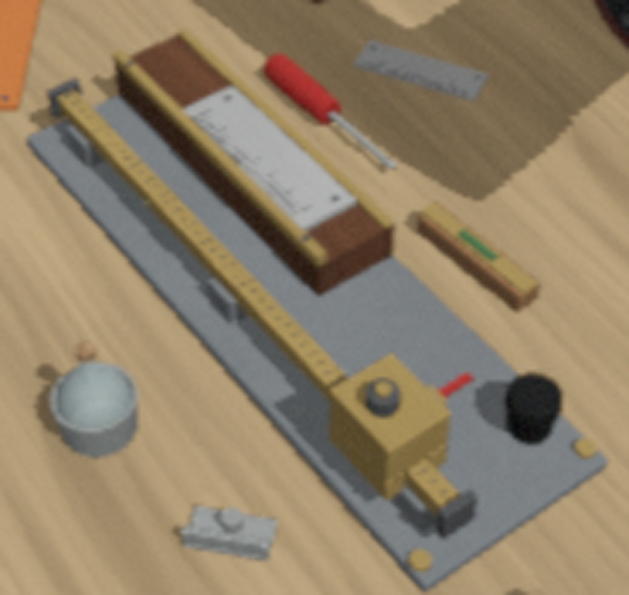

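```bash
cat > h.py <<'E'
import cv2,numpy as np
from rig import get_calibration
C={n:get_calibration(n) for n in("top","scene")}
def ray(n,uv,z):
    c=C[n];R=np.array(c["R"]);t=np.array(c["t"])
    uv=np.atleast_2d(np.array(uv,float))
    d=np.c_[uv,np.ones(len(uv))]@np.linalg.inv(c["camera_matrix"]).T@R
    o=-R.T@t
    return o+d*((z-o[2])/d[:,2])[:,None]
def proj(n,X):
    c=C[n];p=(np.atleast_2d(X)@np.array(c["R"]).T+c["t"])@np.array(c["camera_matrix"]).T
    return p[:,:2]/p[:,2:]
E
python3 - <<'E'
from h import *
im=np.load("top0.npz")["im"]
lab=cv2.cvtColor(im,cv2.COLOR_BGR2LAB).astype(float); b=lab[...,2]
hsv=cv2.cvtColor(im,cv2.COLOR_BGR2HSV)
print("b wood",b[150,300],"grey",b[200,290],"plate",b[206,370], im[206,370], im[200,290],im[206,410],im[150,300],im[177,340])
def cross(p,lo):  # first subpixel crossing of lo
    s=np.sign(p-lo); k=np.where(s[:-1]!=s[1:])[0]
    return [i+(p[i]-lo)/(p[i]-p[i+1]) for i in k]
thr=(b[150,300]+b[200,290])/2
top=[(u,160+cross(b[160:190,u],thr)[0]) for u in range(283,420)if cross(b[160:190,u],thr)]
left=[(225+cross(b[v,225:260],thr)[0],v) for v in range(190,226)if cross(b[v,225:260],thr)]
bot=[(u,240-cross(b[240:215:-1,u],thr)[0]) for u in range(252,320)if cross(b[240:215:-1,u],thr)]
def line(pts,z=.012):
    X=ray("top",pts,z)[:,:2].astype(np.float32)
    vx,vy,x,y=cv2.fitLine(X,cv2.DIST_HUBER,0,.01,.01).ravel()
    r=(X-[x,y])@np.array([-vy,vx]); print(len(X),"dir",np.degrees(np.arctan2(vy,vx)),"pt",x,y,"rms",r.std()*1e3)
    return np.array([x,y]),np.array([vx,vy])
L=[line(p) for p in(top,left,bot)]
def inter(a,b):
    t=np.linalg.solve(np.c_[a[1],-b[1]],b[0]-a[0]); return a[0]+t[0]*a[1]
print("TL",inter(L[0],L[1]),"BL",inter(L[1],L[2]))
E
```

```text
b wood 158.0 grey 124.0 plate 127.0 [171 169 170] [119 113 109] [33 57 97] [ 96 144 179] [ 57 129 163]
137 dir -87.07522 pt 0.5773194 -0.11742257 rms 0.20914279
36 dir 2.8623333 pt 0.4670675 0.18180358 rms 0.1952919
68 dir -87.13695 pt 0.4087333 0.06011996 rms 0.18377797
TL [0.5617895  0.18653956] BL [0.40280843 0.17859071]
```

```bash
cat >> h.py <<'E'
yaw=np.radians(2.92); ex=np.array([np.cos(yaw),np.sin(yaw),0]); ey=np.array([-np.sin(yaw),np.cos(yaw),0])
O=np.array([(.56179+.40281)/2,(.18654+.17859)/2,0])-.255*ey
def bed(x,y,z): return O+x*ex+y*ey+np.array([0,0,z])
def tobed(X):
    d=np.atleast_2d(X)-O; return np.c_[d@ex,d@ey,d[:,2]]
E
python3 - <<'E'
from h import *
print("O",O)
for n in("top","scene"):
    im=np.load(n+"0.npz")["im"]; h=cv2.cvtColor(im,cv2.COLOR_BGR2HSV)
    # red index: 
    m=((h[...,0]<6)|(h[...,0]>174))&(h[...,1]>150)&(h[...,2]>110); m=m.astype(np.uint8)
    k,lb,st,ce=cv2.connectedComponentsWithStats(m)
    for i in range(1,k):
        if st[i,4]>4: print(n,"red",st[i],ce[i],tobed(ray(n,ce[i],.06))*1e3)
    w=((h[...,1]<50)&(h[...,2]>135)).astype(np.uint8)
    k,lb,st,ce=cv2.connectedComponentsWithStats(w)
    for i in range(1,k):
        if st[i,4]>150 and abs(tobed(ray(n,ce[i],.05))[0,0]+.038)<.03:
            c=cv2.findContours((lb==i).astype(np.uint8),0,1)[0][0]
            r=cv2.minAreaRect(c); p=cv2.boxPoints(r)
            print(n,"plate",st[i],ce[i],tobed(ray(n,ce[i],.05))*1e3); print(tobed(ray(n,p,.05))*1e3)
    dr=im.copy()
    for q in[(-65,30,45),(-11,30,45),(-65,-250,45),(-11,-250,45),(42,250,52),(58,250,52),(42,-240,52),(58,-240,52),(80,255,12),(-80,255,12),(80,-255,12),(-80,-255,12),(-38,30,45)]:
        u,v=proj(n,bed(*np.array(q)/1e3))[0]; 
        cv2.drawMarker(dr,(int(round(u*8)),int(round(v*8))),0) if 0 else cv2.circle(dr,(int(round(u*16)),int(round(v*16))),16,(255,0,255),-1,cv2.LINE_AA,4)
    a=(slice(150,240),slice(230,440)) if n=="top" else (slice(120,295),slice(215,400))
    cv2.imwrite(f"pics/chk_{n}.png",cv2.resize(dr[a],None,fx=3.4,fy=3.4,interpolation=cv2.INTER_CUBIC))
    for nm,px in {"cistern":None}.items(): pass
print("cistern approx",ray("top",(407,125),.07), "loupe",tobed(ray("top",(259,219),.05))*1e3,"bulb",ray("top",(320,132),.04))
E
```

```text
O [ 0.4952901  -0.07210392  0.        ]
top red [400  79   5   4  19] [402.10526316  80.57894737] [[ 296.14161006 -212.75970538   60.        ]]
top red [268 197   1   8   8] [268.  200.5] [[ -9.4632284  173.82845204  60.        ]]
top red [385 235  30   9 224] [399.54910714 239.13839286] [[-135.992761  -159.8803813   60.       ]]
top plate [ 338  194   61   24 1120] [367.70892857 206.17232143] [[-42.97670619 -87.19715102  50.        ]]
[[ -17.94517794   -7.52739299   50.        ]
 [ -15.92657468 -167.6618687    50.        ]
 [ -66.89698795 -166.72084724   50.        ]
 [ -68.89560537   -7.82145034   50.        ]]
scene red [293 136  22  20 182] [303.34065934 145.03846154] [[-101.81778148 -123.6778554    60.        ]]
scene red [150 180   3   5   9] [151.11111111 181.77777778] [[ 278.44455143 -234.93454352   60.        ]]
scene red [345 231   8   5  14] [348.5        232.85714286] [[ -8.25122065 174.67920532  60.        ]]
scene plate [269 145  51  43 825] [294.12       165.86424242] [[-41.29105285 -81.13951304  50.        ]]
[[ -18.40103435 -164.78960173   50.        ]
 [ -71.66993349 -186.64410865   50.        ]
 [ -66.0232202    -7.75480142   50.        ]
 [ -17.26041009    7.59237828   50.        ]]
cistern approx [[ 0.67062043 -0.27343451  0.07      ]] loupe [[-55.32850673 201.45369817  50.        ]] bulb [[ 0.66737283 -0.04000828  0.04      ]]
```

View pics/chk_top.png

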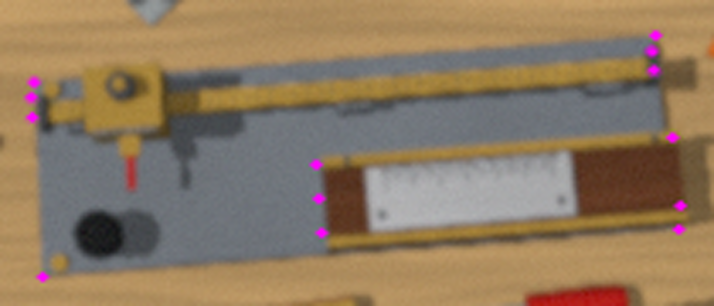

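View pics/chk_scene.png

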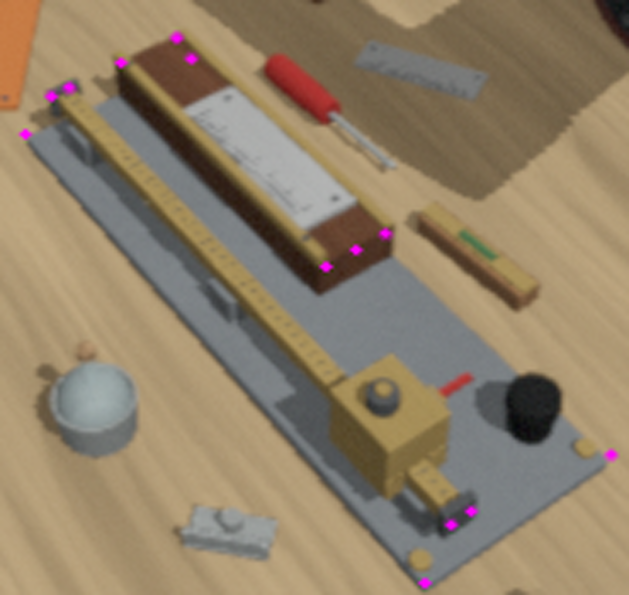

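```bash
cat >> h.py <<'E'
def cross(p,lo):
    s=np.sign(p-lo); k=np.where(s[:-1]!=s[1:])[0]
    return [i+(p[i]-lo)/(p[i]-p[i+1]) for i in k]
def prof(n,im,x,y0,y1,z,step=.0005):
    "sample image along bed-y line at given bed x,height (m)"
    ys=np.arange(y0,y1,step); P=np.array([bed(x,y,z) for y in ys]); uv=proj(n,P).astype(np.float32)
    s=cv2.remap(im.astype(np.float32),uv[None,:,0].copy(),uv[None,:,1].copy(),cv2.INTER_CUBIC)[0]
    return ys,s
E
python3 - <<'E'
from h import *
for n in("top","scene"):
    im=np.load(n+"0.npz")["im"]
    for x in(-.03,-.038,-.046,-.054):
        ys,s=prof(n,im,x,0.01,.055,.045); r=s[:,0]-s[:,2]   # brown -> grey : B-R
        lo=(r[0]+r[-1])/2
        e=[round(ys[0]*1e3+.5*c,1) for c in cross(r,lo)]
        ys,s=prof(n,im,x,-.20,.02,.05); r=s[:,0]; e2=[round(-200+.5*c,1) for c in cross(r,100)]
        print(n,x,"ledge end",e,"plate",e2)
    # across
    for y in(-.06,-.12):
        P=np.array([bed(x,y,.05) for x in np.arange(-.09,.01,.0005)]); uv=proj(n,P).astype(np.float32)
        s=cv2.remap(im.astype(np.float32),uv[None,:,0].copy(),uv[None,:,1].copy(),cv2.INTER_CUBIC)[0][:,0]
        print("across",[round(-90+.5*c,1) for c in cross(s,100)])
E
```

```text
top -0.03 ledge end [np.float64(24.6)] plate [np.float64(-169.0), np.float64(-6.6)]
top -0.038 ledge end [np.float64(24.9)] plate [np.float64(-168.5), np.float64(-6.4)]
top -0.046 ledge end [np.float64(24.9)] plate [np.float64(-168.9), np.float64(-6.3)]
top -0.054 ledge end [np.float64(24.9)] plate [np.float64(-169.1), np.float64(-6.7)]
across [np.float64(-89.6), np.float64(-87.1), np.float64(-69.2), np.float64(-15.9), np.float64(-6.0)]
across [np.float64(-68.2), np.float64(-16.3), np.float64(-5.2)]
scene -0.03 ledge end [np.float64(48.3)] plate [np.float64(-168.5), np.float64(-3.0)]
scene -0.038 ledge end [np.float64(47.9)] plate [np.float64(-168.7), np.float64(-2.8)]
scene -0.046 ledge end [np.float64(48.5)] plate [np.float64(-168.8), np.float64(-2.6)]
scene -0.054 ledge end [np.float64(48.3)] plate [np.float64(-168.9), np.float64(-2.7)]
across [np.float64(-74.3), np.float64(-68.3), np.float64(-13.6)]
across [np.float64(-84.8), np.float64(-74.1), np.float64(-67.9), np.float64(-15.0)]
```

```bash
python3 - <<'E'
from h import *
def pt(n,u,v):
    d=np.load(n+"0.npz")["d"]; c=C[n]; z=np.median(d[v-1:v+2,u-1:u+2])
    p=np.linalg.inv(c["camera_matrix"])@[u,v,1]*z
    return np.array(c["R"]).T@(p-c["t"])
for nm,q in dict(base=(290,205),base2=(300,185),bench=(300,155),plate=(368,206),ledge=(412,205),saddle=(260,182)).items(): print("top",nm,(pt("top",*q)*1e3).round(1))
for nm,q in dict(base=(320,215),plate=(294,166),ledge=(270,143),bench=(380,160),bench2=(250,300)).items(): print("scene",nm,(pt("scene",*q)*1e3).round(1))
for n in("top","scene"):
    im=np.load(n+"0.npz")["im"]
    for x in(.05,.046):
        ys,s=prof(n,im,x-.004,-.27,-.2,.052); print(n,"rail",s[::6,2].astype(int))
    h=np.load(n+"0.npz")["d"]
E
```

```text
top base [470.6  47.2  11.6]
top base2 [525.9  19.   10.8]
top bench [614.9  18.4  -2. ]
top plate [ 457.3 -162.2   49.6]
top ledge [ 457.9 -279.5   43.9]
top saddle [521.5 117.8  88. ]
scene base [477.7  -8.2  11.7]
scene plate [ 458.8 -154.9   50.1]
scene ledge [ 462.9 -271.4   46.7]
scene bench [219.3 -87.    0.8]
scene bench2 [ 7.267e+02  9.360e+01 -1.000e-01]
top rail [110 110 112 118 120 113 114 112 105  80  77  96 133 155 166 161 160 166
 165 161 161 164 157 165]
top rail [115 110 110 110 110 114 110 108  94  78  74 104 133 151 162 159 154 154
 160 155 157 163 161 164]
scene rail [172 172 172 172 172 173 172 149 112  84  78  97 123 146 163 159 152 158
 165 161 157 166 166 162]
scene rail [168 168 168 167 168 170 167 142 106  89  86 102 124 147 155 158 157 164
 166 167 165 163 162 161]
```

```bash
python3 - <<'E'
from h import *
for n in("top","scene"):
    im=np.load(n+"0.npz")["im"]
    ys,s=prof(n,im,-.042,.005,.06,.045,.0025); print(n,"ledge end");print(np.c_[ys*1e3,s].round(0).astype(int).tolist())
    ys,s=prof(n,im,-.042,-.275,-.235,.045,.0025); print(n,"ledge back");print(np.c_[ys*1e3,s].round(0).astype(int).tolist())
E
python3 - <<'E'
import cv2,numpy as np
import sys; sys.path.insert(0,'.')
from h import *
o=[]
for n in("top","scene"):
    im=np.load(f"{n}0.npz")["im"]
    u,v=proj(n,bed(-.038,.03,.045))[0].round().astype(int)
    S=12;c=cv2.resize(im[v-20:v+20,u-16:u+16],None,fx=S,fy=S,interpolation=cv2.INTER_NEAREST)
    for q in[(-65,30,45),(-11,30,45),(-38,30,45)]:
        a=proj(n,bed(*np.array(q)/1e3))[0]-[u-16,v-20]; a=((a+.5)*S).astype(int); cv2.circle(c,tuple(int(k) for k in a),3,(255,0,255),-1)
    o.append(c)
cv2.imwrite("pics/end.png",np.hstack(o))
E
```

```text
top ledge end
[[5, 35, 54, 94], [8, 35, 57, 95], [10, 37, 58, 95], [12, 39, 60, 98], [15, 36, 58, 94], [17, 36, 57, 94], [20, 39, 58, 98], [22, 47, 61, 93], [25, 72, 78, 97], [27, 104, 102, 106], [30, 122, 116, 112], [32, 125, 119, 113], [35, 122, 117, 111], [37, 122, 117, 111], [40, 124, 118, 113], [42, 123, 115, 110], [45, 122, 117, 112], [47, 123, 117, 114], [50, 124, 117, 112], [52, 122, 112, 108], [55, 125, 121, 112], [57, 125, 118, 112]]
top ledge back
[[-275, 68, 104, 131], [-272, 59, 87, 108], [-270, 57, 84, 107], [-268, 57, 85, 105], [-265, 56, 87, 107], [-262, 58, 86, 108], [-260, 57, 84, 107], [-258, 51, 81, 104], [-255, 47, 76, 100], [-252, 42, 65, 95], [-250, 33, 54, 89], [-248, 29, 51, 86], [-245, 34, 52, 88], [-242, 32, 52, 89], [-240, 32, 51, 87], [-238, 36, 55, 91], [-235, 34, 56, 87]]
scene ledge end
[[5, 49, 68, 102], [8, 47, 68, 102], [10, 48, 68, 102], [12, 49, 68, 103], [15, 52, 70, 105], [17, 50, 68, 103], [20, 52, 70, 105], [22, 50, 68, 104], [25, 47, 64, 98], [27, 40, 55, 86], [30, 34, 48, 76], [32, 33, 49, 75], [35, 37, 51, 75], [37, 36, 50, 75], [40, 35, 50, 75], [42, 37, 50, 75], [45, 38, 50, 75], [47, 52, 61, 80], [50, 98, 99, 103], [52, 125, 123, 120], [55, 132, 127, 123], [57, 132, 127, 123]]
scene ledge back
[[-275, 121, 157, 180], [-272, 121, 159, 181], [-270, 121, 159, 181], [-268, 121, 159, 181], [-265, 122, 159, 181], [-262, 122, 159, 181], [-260, 122, 160, 181], [-258, 117, 154, 177], [-255, 105, 141, 165], [-252, 77, 106, 134], [-250, 59, 83, 114], [-248, 51, 70, 102], [-245, 48, 67, 100], [-242, 49, 68, 101], [-240, 47, 66, 100], [-238, 45, 64, 98], [-235, 47, 66, 99]]
```

View pics/end.png

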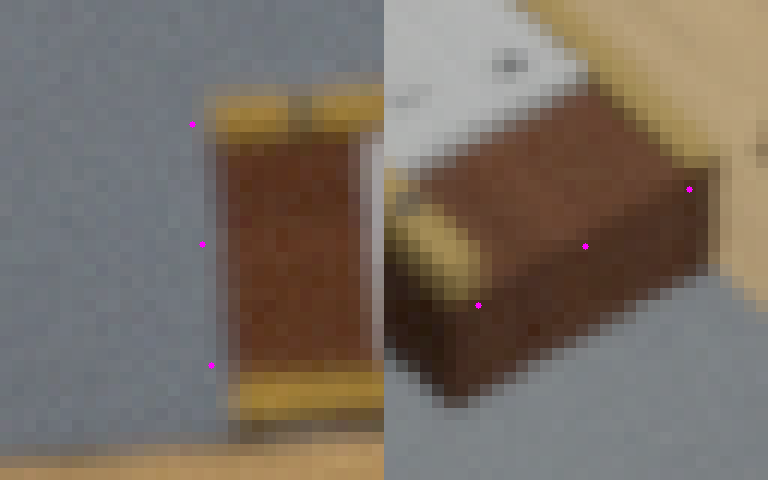

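```bash
cat >> h.py <<'E'
O=O-.004*ex-.0035*ey
from scipy.spatial.transform import Rotation as Ro
def delta(target,note=""):
    from rig import telemetry
    s=telemetry.state(); q=s["ee_rot"]; R=Ro.from_quat([q[1],q[2],q[3],q[0]]).as_matrix()
    p=s["eef_pos"]; d=R.T@(np.array(target)-p)/.4
    txa=np.degrees(np.arctan2(R[1,0],R[0,0]))
    print(note,"t",s["time"],"p",p.round(4),"bed mm",(tobed(p)[0]*1e3).round(1),"tool x ang",txa.round(2),"tilt",R[:,2].round(3),"local units",d.round(4),"F",s["force"].round(1),"gap",round(s["finger_gap"],4),"q",s["qpos"].round(2))
E
python3 -c "
from h import *
print(bed(-.038,-.187,.047),bed(.05,.23,.07))
delta(bed(-.038,-.187,.2))"
```

```text
[ 0.46304899 -0.26449612  0.047     ] [0.52969211 0.15644531 0.07      ]
 t 0.1 p [ 0.2548 -0.5429  0.2306] bed mm [-260.1 -454.4  230.6] tool x ang 25.14 tilt [-0.     0.001 -1.   ] local units [ 0.7669 -0.4088  0.0772] F [-0.3  0.1  0.2] gap 0.0858 q [-1.35  0.1   0.1   1.56 -0.    1.35]
```

carry_out([
  [[0, 0, -0.0235, 0, 0, 0, -1], [0, 0, -0.0235, 0, 0, 0, -1], [0, 0, -0.0235, 0, 0, 0, -1], [0, 0, -0.0235, 0, 0, 0, -1], [0, 0, -0.0235, 0, 0, 0, -1], [0, 0, -0.0235, 0, 0, 0, -1], [0, 0, -0.0235, 0, 0, 0, -1], [0, 0, -0.0235, 0, 0, 0, -1]],
])

```text
time: 0.77
eef_pos: [0.2549, -0.5429, 0.2308]
ee_rot: [-0.0, 0.87, 0.494, 0.0]
force: [0.9, -0.7, -0.3]
finger_gap: 0.0001
```

carry_out([
  [[0, 0, -0.0235, 0, 0, 0, -1], [0, 0, -0.0235, 0, 0, 0, -1], [0, 0, -0.0235, 0, 0, 0, -1], [0, 0, -0.0235, 0, 0, 0, -1], [0, 0, -0.0235, 0, 0, 0, -1], [0, 0, -0.0235, 0, 0, 0, -1], [0, 0, -0.0235, 0, 0, 0, -1], [0, 0, -0.0235, 0, 0, 0, -1]],
])

```text
time: 1.43
eef_pos: [0.2549, -0.5429, 0.2308]
ee_rot: [-0.0, 0.688, 0.726, 0.0]
force: [0.5, -0.2, 0.2]
finger_gap: 0.0001
```

```bash
python3 -c "
from h import *
delta(bed(-.038,-.187,.2))"
```

```text
t 1.4333 p [ 0.2549 -0.5429  0.2308] bed mm [-260.1 -454.5  230.8] tool x ang 93.03 tilt [-0.     0.001 -1.   ] local units [0.6676 0.5565 0.0775] F [ 0.5 -0.2  0.2] gap 0.0001 q [-1.35  0.1   0.1   1.56 -0.    0.17]
```

carry_out([
  [[0, 0, 0, 0.0417, 0.0348, 0, -1], [0, 0, 0, 0.0417, 0.0348, 0, -1], [0, 0, 0, 0.0417, 0.0348, 0, -1], [0, 0, 0, 0.0417, 0.0348, 0, -1], [0, 0, 0, 0.0417, 0.0348, 0, -1], [0, 0, 0, 0.0417, 0.0348, 0, -1], [0, 0, 0, 0.0417, 0.0348, 0, -1], [0, 0, 0, 0.0417, 0.0348, 0, -1]],
])

```text
time: 2.1
eef_pos: [0.36, -0.4033, 0.2309]
ee_rot: [-0.0, 0.69, 0.724, 0.0]
force: [-0.3, 0.2, 0.6]
finger_gap: 0.0
```

carry_out([
  [[0, 0, 0, 0.0417, 0.0348, 0, -1], [0, 0, 0, 0.0417, 0.0348, 0, -1], [0, 0, 0, 0.0417, 0.0348, 0, -1], [0, 0, 0, 0.0417, 0.0348, 0, -1], [0, 0, 0, 0.0417, 0.0348, 0, -1], [0, 0, 0, 0.0417, 0.0348, 0, -1], [0, 0, 0, 0.0417, 0.0348, 0, -1], [0, 0, 0, 0.0417, 0.0348, 0, -1]],
])

```text
time: 2.77
eef_pos: [0.4647, -0.2646, 0.231]
ee_rot: [-0.0, 0.689, 0.724, -0.0]
force: [-0.6, -0.6, -1.2]
finger_gap: -0.0004
```

```bash
python3 -c "
from h import *
delta(bed(-.038,-.187,.048))
from rig import get_image
for n in('top','scene'):
    im,d=get_image(n); cv2.imwrite(f'pics/{n}1.png',im)"
```

```text
t 2.7667 p [ 0.4647 -0.2646  0.231 ] bed mm [ -36.4 -187.2  231. ] tool x ang 92.82 tilt [-0.  0. -1.] local units [ 3.000e-04 -3.900e-03  4.575e-01] F [-0.6 -0.6 -1.2] gap -0.0004 q [-0.76 -0.09 -0.1   1.56 -0.    0.76]
```

View pics/scene1.png

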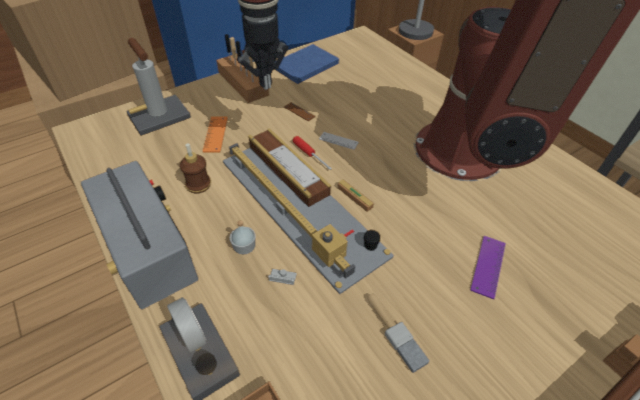

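View pics/top1.png

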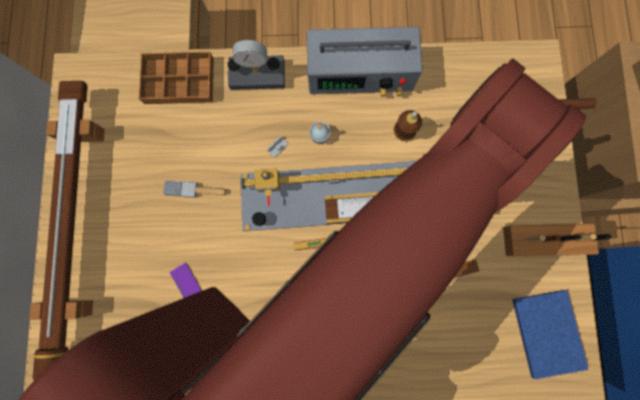

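```bash
python3 -c "
from h import *
for n in('top','scene'): print(n,proj(n,[.4647,-.2646,.231]),proj(n,bed(-.038,-.187,.048)),proj(n,[0,0,0.2]),proj(n,[0,0,0]))
delta(bed(-.038,-.187,.048))
"
```

```text
top [[422.58314698 190.13987698]] [[406.53044452 202.98690289]] [[307.27517043 413.22154239]] [[310.64384386 385.61648302]]
scene [[265.45226651  86.04310023]] [[271.2007639  144.03663193]] [[478.44641613  88.75200734]] [[458.07979225 148.58516147]]
 t 2.8667 p [ 0.4654 -0.2634  0.2311] bed mm [ -35.6 -186.   231.1] tool x ang 92.99 tilt [ 0.     0.001 -1.   ] local units [-0.0029 -0.006   0.4577] F [ 0.1  0.4 -0.1] gap 0.0001 q [-0.76 -0.09 -0.1   1.56  0.    0.76]
```

carry_out([
  [[0, 0, 0, -0.003, -0.006, 0.03, -1], [0, 0, 0, 0, 0, 0.05, -1], [0, 0, 0, 0, 0, 0.06, -1], [0, 0, 0, 0, 0, 0.06, -1], [0, 0, 0, 0, 0, 0.06, -1], [0, 0, 0, 0, 0, 0.06, -1], [0, 0, 0, 0, 0, 0.05, -1], [0, 0, 0, 0, 0, 0.025, -1]],
])

```text
time: 3.53
eef_pos: [0.4603, -0.2663, 0.0702]
ee_rot: [-0.002, 0.69, 0.724, -0.0]
force: [-0.6, 0.4, -0.2]
finger_gap: 0.0002
```

```bash
python3 -c "
from h import *
from rig import get_image
im,d=get_image('scene'); cv2.imwrite('pics/s2.png',cv2.resize(im[60:240,200:400],None,fx=3,fy=3,interpolation=cv2.INTER_CUBIC))
delta(bed(-.038,-.187,.048))"
```

```text
t 3.5833 p [ 0.46   -0.2659  0.0694] bed mm [ -41.1 -188.3   69.4] tool x ang 92.79 tilt [-0.004  0.003 -1.   ] local units [0.003  0.008  0.0535] F [-0.4  0.8 -1.6] gap -0.0002 q [-0.77 -0.06 -0.37  1.27 -0.    0.75]
```

View pics/s2.png

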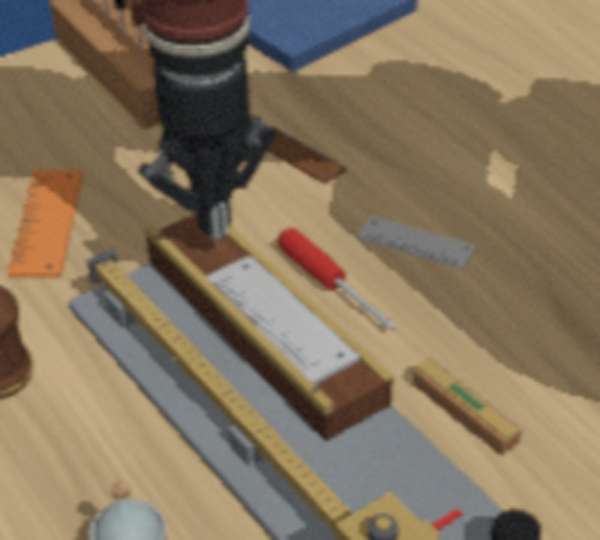

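carry_out([
  [[0, 0, 0, 0.0, 0.008, 0.012, -1], [0, 0, 0, 0, 0, 0.012, -1], [0, 0, 0, 0, 0, 0.01, -1], [0, 0, 0, 0, 0, 0.008, -1], [0, 0, 0, 0, 0, 0.006, -1], [0, 0, 0, 0, 0, 0.004, -1], [0, 0, 0, 0, 0, 0, -1], [0, 0, 0, 0, 0, 0, -1]],
])

```text
time: 4.25
eef_pos: [0.4652, -0.2669, 0.0527]
ee_rot: [0.0, 0.689, 0.724, -0.0]
force: [-0.5, -0.9, -0.1]
finger_gap: 0.0
```

```bash
python3 -c "
from h import *
delta(bed(-.038,-.187,.0475))"
```

```text
t 4.25 p [ 0.4652 -0.2669  0.0527] bed mm [ -36.  -189.5   52.7] tool x ang 92.82 tilt [ 0. -0. -1.] local units [ 0.0062 -0.005   0.0129] F [-0.5 -0.9 -0.1] gap 0.0 q [-0.76 -0.04 -0.38  1.23 -0.    0.76]
```

carry_out([
  [[0, 0, 0, 0, -0.005, 0.004, -1], [0, 0, 0, 0, 0, 0.004, -1], [0, 0, 0, 0, 0, 0.0045, -1], [0, 0, 0, 0, 0, 0, -1], [0, 0, 0, 0.005, 0, 0, -1], [0, 0, 0, 0.005, 0, 0, -1], [0, 0, 0, 0.005, 0, 0, -1], [0, 0, 0, 0, 0, 0, -1]],
])

```text
time: 4.92
eef_pos: [0.4629, -0.2605, 0.0476]
ee_rot: [0.0, 0.689, 0.724, 0.0]
force: [-0.3, -0.0, 0.3]
finger_gap: 0.0002
```

```bash
python3 -c "
from h import *
delta(bed(-.038,-.187,.0475))"
```

```text
t 4.9167 p [ 0.4629 -0.2605  0.0476] bed mm [ -38.  -183.    47.6] tool x ang 92.84 tilt [ 0. -0. -1.] local units [-0.01   -0.      0.0002] F [-0.3 -0.   0.3] gap 0.0002 q [-0.76 -0.05 -0.4   1.23  0.    0.76]
```

carry_out([
  [[0, 0, 0, 0.007, 0, 0, -1], [0, 0, 0, 0.009, 0, 0, -1], [0, 0, 0, 0.01, 0, 0, -1], [0, 0, 0, 0.01, 0, 0, -1], [0, 0, 0, 0.01, 0, 0, -1], [0, 0, 0, 0.01, 0, 0, -1], [0, 0, 0, 0.01, 0, 0, -1], [0, 0, 0, 0.01, 0, 0, -1]],
])

```text
time: 5.58
eef_pos: [0.4614, -0.2304, 0.0477]
ee_rot: [0.0, 0.69, 0.724, -0.0]
force: [0.5, -3.3, -0.1]
finger_gap: -0.0006
```

carry_out([
  [[0, 0, 0, 0.01, 0, 0, -1], [0, 0, 0, 0.01, 0, 0, -1], [0, 0, 0, 0.01, 0, 0, -1], [0, 0, 0, 0.01, 0, 0, -1], [0, 0, 0, 0.01, 0, 0, -1], [0, 0, 0, 0.01, 0, 0, -1], [0, 0, 0, 0.008, 0, 0, -1], [0, 0, 0, 0.004, 0, 0, -1]],
])

```text
time: 6.25
eef_pos: [0.4599, -0.2014, 0.0476]
ee_rot: [0.0, 0.689, 0.724, -0.0]
force: [0.5, -3.3, 2.0]
finger_gap: 0.0
```

```bash
python3 -c "
from h import *
from rig import get_image
delta(bed(-.038,-.111,.0475))
im,d=get_image('scene'); np.savez('s3.npz',im=im); cv2.imwrite('pics/s3.png',cv2.resize(im[100:260,230:400],None,fx=3.5,fy=3.5,interpolation=cv2.INTER_CUBIC))
im,d=get_image('top'); np.savez('t3.npz',im=im);cv2.imwrite('pics/t3.png',cv2.resize(im[150:250,230:450],None,fx=3.5,fy=3.5,interpolation=cv2.INTER_CUBIC))
"
```

```text
t 6.25 p [ 0.4599 -0.2014  0.0476] bed mm [ -37.9 -123.9   47.6] tool x ang 92.83 tilt [ 0. -0. -1.] local units [ 0.0322 -0.0003  0.0002] F [ 0.5 -3.3  2. ] gap 0.0 q [-0.67 -0.15 -0.49  1.23 -0.    0.85]
```

View pics/s3.png

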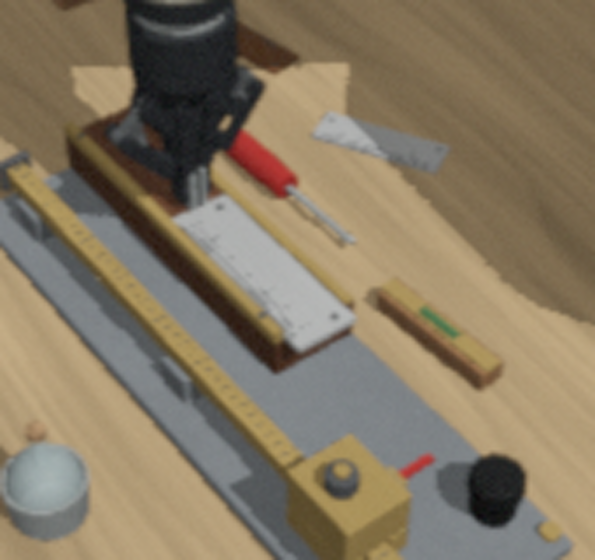

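View pics/t3.png

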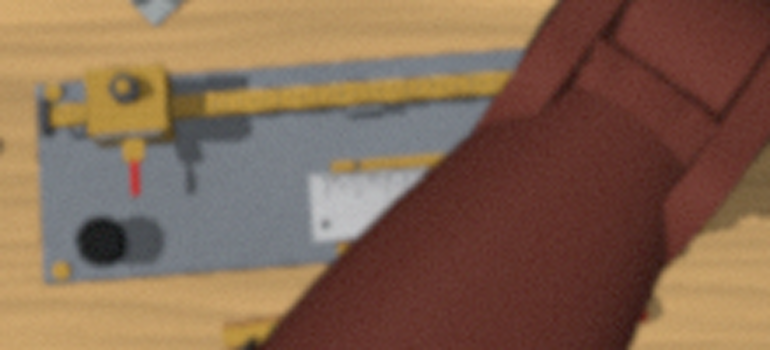

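```bash
cat >> h.py <<'E'
def lead(n,im):
    o=[]
    for x in(-.026,-.032,-.038,-.044,-.05):
        ys,s=prof(n,im,x,.0,.1,.05); r=s[:,0]+s[:,1]+s[:,2]
        hi=np.median(r[:40]); lo=np.median(r[-40:]) if n=="top" else np.median(r[-40:])
        c=cross(r,(hi+lo)/2); o.append([round(float(.5*k),1) for k in c])
    return o
E
python3 -c "
from h import *
for n,f in(('top','t3'),('scene','s3')):
    im=np.load(f+'.npz')['im']; print(n,lead(n,im))
im=np.load('top0.npz')['im']
for x in(-.03,-.04,-.05):
    ys,s=prof('top',im,x,.005,.055,.045); r=s[:,0]-s[:,2]; print(5+.5*np.array(cross(r,(np.median(r[:20])+np.median(r[-30:]))/2)))
"
```

```text
top [[47.0], [47.1], [47.1], [46.7], [2.6, 33.7, 39.6, 46.8]]
scene [[48.0], [48.1], [47.9], [47.9], [33.9, 40.7, 47.4]]
[28.30872631]
[28.47708634]
[28.31834212]
```

carry_out([
  [[0, 0, 0, 0.006, 0, 0, -1], [0, 0, 0, 0.007, 0, 0, -1], [0, 0, 0, 0.007, 0, 0, -1], [0, 0, 0, 0.006, 0, 0, -1], [0, 0, 0, 0.004, 0, 0, -1], [0, 0, 0, 0.0025, 0, 0, -1], [0, 0, 0, 0, 0, 0, -1], [0, 0, 0, 0, 0, 0, -1]],
])

```text
time: 7.02
eef_pos: [0.4593, -0.1886, 0.0475]
ee_rot: [-0.0, 0.689, 0.724, 0.0]
force: [-0.3, -3.2, 3.4]
finger_gap: 0.0001
```

```bash
python3 -c "
from h import *
from rig import get_image
delta(bed(-.038,-.111,.0475))
for n in('scene','top'):
    im,d=get_image(n); np.savez(n+'4.npz',im=im); print(n,lead(n,im))
"
```

```text
t 7.0167 p [ 0.4593 -0.1886  0.0475] bed mm [ -37.9 -111.    47.5] tool x ang 92.83 tilt [ 0.  0. -1.] local units [ 0.0001 -0.0002  0.0001] F [-0.3 -3.2  3.4] gap 0.0001 q [-0.65 -0.16 -0.5   1.23  0.    0.87]
scene [[61.1], [61.3], [61.1], [61.0], [46.7, 52.8, 60.8]]
top [[60.0], [59.6], [3.2, 59.7], [8.6, 61.4], [12.0]]
```

carry_out([
  [[0, 0, 0, -0.01, 0, 0, -1], [0, 0, 0, -0.02, 0, 0, -1], [0, 0, 0, -0.02, 0, 0, -1], [0, 0, 0, 0, 0, -0.02, -1], [0, 0, 0, 0, 0, -0.05, -1], [0, 0, 0, 0, 0, -0.08, -1], [0, 0, 0, 0, 0, -0.08, -1], [0, 0, 0, 0, 0, -0.08, -1]],
])

```text
time: 7.78
eef_pos: [0.4598, -0.2086, 0.1731]
ee_rot: [-0.0, 0.69, 0.724, 0.0]
force: [0.6, -0.9, -0.3]
finger_gap: 0.0002
```

carry_out([
  [[0, 0, 0, 0, 0, -0.06, -1], [0, 0, 0, 0, 0, -0.03, -1], [0, 0, 0, 0.02, 0.01, 0, -1], [0, 0, 0, 0.04, 0.02, 0, -1], [0, 0, 0, 0.05, 0.02, 0, -1], [0, 0, 0, 0.06, 0.02, 0, -1], [0, 0, 0, 0.06, 0.02, 0, -1], [0, 0, 0, 0.06, 0.02, 0, -1]],
])

```text
time: 8.45
eef_pos: [0.498, -0.0889, 0.2055]
ee_rot: [-0.001, 0.69, 0.724, -0.0]
force: [-0.0, 0.3, 0.8]
finger_gap: 0.0001
```

```bash
python3 -c "
from h import *
delta(bed(.05,.235,.2))
"
```

```text
t 8.45 p [ 0.498  -0.0889  0.2055] bed mm [  5.8 -13.4 205.5] tool x ang 92.8 tilt [-0.002  0.001 -1.   ] local units [0.6213 0.1091 0.0143] F [-0.   0.3  0.8] gap 0.0001 q [-0.44 -0.18 -0.23  1.53  0.    1.09]
```

carry_out([
  [[0, 0, 0, 0.06, 0.014, 0, -1], [0, 0, 0, 0.06, 0.014, 0, -1], [0, 0, 0, 0.06, 0.014, 0, -1], [0, 0, 0, 0.06, 0.014, 0, -1], [0, 0, 0, 0.06, 0.014, 0, -1], [0, 0, 0, 0.06, 0.014, 0, -1], [0, 0, 0, 0.06, 0.014, 0, -1], [0, 0, 0, 0.05, 0.01, 0, -1]],
])

```text
time: 9.12
eef_pos: [0.5315, 0.1013, 0.2053]
ee_rot: [-0.001, 0.689, 0.724, -0.001]
force: [-0.9, 0.4, -0.6]
finger_gap: -0.0002
```

carry_out([
  [[0, 0, 0, 0.05, 0, 0, -1], [0, 0, 0, 0.04, 0, 0, -1], [0, 0, 0, 0.02, 0, 0, -1], [0, 0, 0, 0.01, 0, 0, -1], [0, 0, 0, 0, 0, 0, -1], [0, 0, 0, 0, 0, 0, -1], [0, 0, 0, 0, 0, 0, -1], [0, 0, 0, 0, 0, 0, -1]],
])

```text
time: 9.78
eef_pos: [0.5301, 0.1463, 0.2074]
ee_rot: [0.0, 0.69, 0.724, -0.0]
force: [0.8, 0.2, 0.1]
finger_gap: 0.0004
```

```bash
python3 -c "
from h import *
delta(bed(.05,.235,.07))
from rig import get_image
for n in('scene','top'):
    im,d=get_image(n); cv2.imwrite(f'pics/{n}5.png',im); np.savez(n+'5.npz',im=im); print(n,lead(n,im))
"
```

```text
t 9.7833 p [0.5301 0.1463 0.2074] bed mm [ 49.9 219.8 207.4] tool x ang 92.76 tilt [-0. -0. -1.] local units [3.800e-02 1.000e-04 3.435e-01] F [0.8 0.2 0.1] gap 0.0004 q [ 0.03 -0.05 -0.11  1.52 -0.    1.55]
scene [[43.1, 48.4, 59.4], [25.1], [23.4], [23.0], [30.8]]
top [[59.8], [59.6], [59.9], [59.7], [46.1, 51.7, 59.4]]
```

View pics/scene5.png

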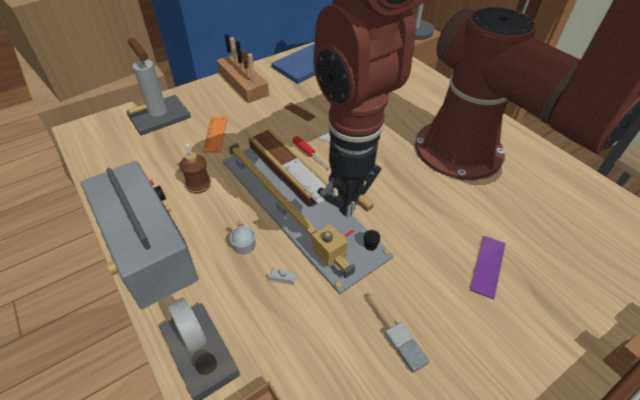

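View pics/top5.png

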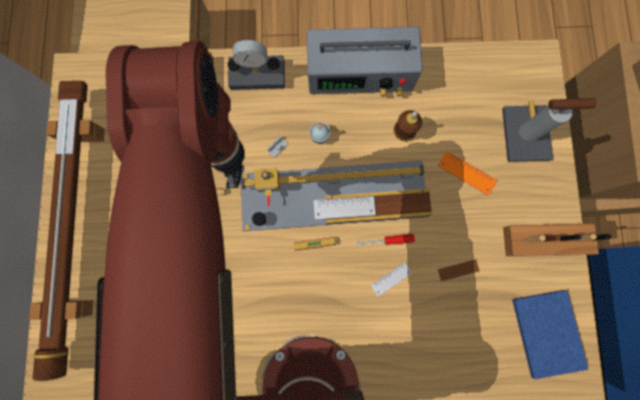

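carry_out([
  [[0, 0, 0, 0.018, 0, 0, -1], [0, 0, 0, 0.014, 0, 0.03, -1], [0, 0, 0, 0, 0, 0.05, -1], [0, 0, 0, 0, 0, 0.05, -1], [0, 0, 0, 0, 0, 0.05, -1], [0, 0, 0, 0, 0, 0.05, -1], [0, 0, 0, 0, 0, 0.03, -1], [0, 0, 0, 0, 0, 0, -1]],
])

```text
time: 10.55
eef_pos: [0.5272, 0.1601, 0.0998]
ee_rot: [-0.002, 0.689, 0.724, -0.002]
force: [-0.1, -0.4, 1.0]
finger_gap: -0.0003
```

```bash
python3 -c "
from h import *
delta(bed(.05,.232,.07))
from rig import get_image
for n in('scene',):
    im,d=get_image(n); cv2.imwrite(f'pics/{n}6.png',cv2.resize(im[130:300,260:420],None,fx=3.5,fy=3.5,interpolation=cv2.INTER_CUBIC))
"
```

```text
t 10.55 p [0.5272 0.1601 0.0998] bed mm [ 47.7 233.8  99.8] tool x ang 92.84 tilt [-0.005 -0.    -1.   ] local units [-0.0044  0.0061  0.0746] F [-0.1 -0.4  1. ] gap -0.0003 q [ 0.06 -0.02 -0.27  1.33 -0.    1.58]
```

View pics/scene6.png

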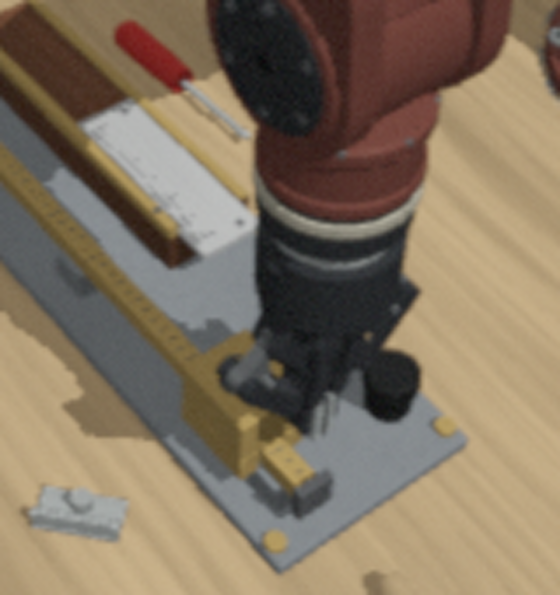

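carry_out([
  [[0, 0, 0, 0, 0, 0.015, -1], [0, 0, 0, 0, 0, 0.02, -1], [0, 0, 0, 0, 0, 0.02, -1], [0, 0, 0, 0, 0, 0.017, -1], [0, 0, 0, 0, 0, 0.01, -1], [0, 0, 0, 0, 0, 0, -1], [0, 0, 0, 0, 0, 0, -1], [0, 0, 0, 0, 0, 0, -1]],
])

```text
time: 11.27
eef_pos: [0.5296, 0.1598, 0.071]
ee_rot: [0.0, 0.689, 0.724, 0.0]
force: [-0.1, 0.0, -1.1]
finger_gap: 0.0002
```

```bash
python3 -c "
from h import *
delta(bed(.05,.218,.07))
"
```

```text
t 11.2667 p [0.5296 0.1598 0.071 ] bed mm [ 50.1 233.4  71. ] tool x ang 92.82 tilt [ 0. -0. -1.] local units [-0.0385 -0.0001  0.0025] F [-0.1  0.  -1.1] gap 0.0002 q [ 0.06 -0.   -0.31  1.27 -0.    1.58]
```

carry_out([
  [[0, 0, 0, -0.008, 0, 0, -1], [0, 0, 0, -0.008, 0, 0, -1], [0, 0, 0, -0.008, 0, 0, -1], [0, 0, 0, -0.008, 0, 0, -1], [0, 0, 0, -0.009, 0, 0, -1], [0, 0, 0, -0.01, 0, 0, -1], [0, 0, 0, -0.01, 0, 0, -1], [0, 0, 0, -0.01, 0, 0, -1]],
])

```text
time: 11.93
eef_pos: [0.5309, 0.1312, 0.0708]
ee_rot: [0.0, 0.689, 0.724, 0.0]
force: [0.2, 2.2, 1.5]
finger_gap: 0.0002
```

carry_out([
  [[0, 0, 0, -0.012, 0, 0, -1], [0, 0, 0, -0.013, 0, 0, -1], [0, 0, 0, -0.014, 0, 0, -1], [0, 0, 0, -0.014, 0, 0, -1], [0, 0, 0, -0.014, 0, 0, -1], [0, 0, 0, -0.014, 0, 0, -1], [0, 0, 0, -0.014, 0, 0, -1], [0, 0, 0, -0.014, 0, 0, -1]],
])

```text
time: 12.6
eef_pos: [0.5331, 0.0873, 0.0708]
ee_rot: [0.0, 0.69, 0.724, 0.0]
force: [1.9, 2.5, 1.3]
finger_gap: -0.0
```

carry_out([
  [[0, 0, 0, -0.014, 0, 0, -1], [0, 0, 0, -0.014, 0, 0, -1], [0, 0, 0, -0.014, 0, 0, -1], [0, 0, 0, -0.014, 0, 0, -1], [0, 0, 0, -0.014, 0, 0, -1], [0, 0, 0, -0.014, 0, 0, -1], [0, 0, 0, -0.012, 0, 0, -1], [0, 0, 0, -0.008, 0, 0, -1]],
])

```text
time: 13.27
eef_pos: [0.5349, 0.0457, 0.0706]
ee_rot: [0.0, 0.69, 0.724, -0.0]
force: [1.0, 2.0, 1.1]
finger_gap: 0.0002
```

```bash
cat >> h.py <<'E'
def index(n,im):
    out=[]
    for x in(-.002,-.006,-.01,-.013):
        ys,s=prof(n,im,x,.03,.2,.06); r=s[:,2]-s[:,:2].max(1)
        w=np.clip(r-25,0,None); 
        if w.sum()>0:
            k=w.argmax(); sl=slice(max(k-20,0),k+21); out.append((x,round(float((ys[sl]*w[sl]).sum()/w[sl].sum()*1e3),1),int(r.max())))
    return out
E
python3 -c "
from h import *
delta(bed(.05,.101,.07))
from rig import get_image
print('old',index('top',np.load('top0.npz')['im']))
for n in('top','scene'):
    im,d=get_image(n); np.savez(n+'7.npz',im=im); print(n,lead(n,im),index(n,im))
    u=slice(150,240) if n=='top' else slice(120,300); v=slice(230,440) if n=='top' else slice(220,400)
    cv2.imwrite(f'pics/{n}7.png',cv2.resize(im[u,v],None,fx=3.3,fy=3.3,interpolation=cv2.INTER_CUBIC))
"
```

```text
t 13.2667 p [0.5349 0.0457 0.0706] bed mm [ 49.6 119.1  70.6] tool x ang 92.8 tilt [-0. -0. -1.] local units [-0.0453  0.0011  0.0016] F [1.  2.  1.1] gap 0.0002 q [-0.16 -0.05 -0.36  1.27 -0.    1.36]
old [(-0.002, 177.0, 110), (-0.006, 177.2, 112), (-0.01, 177.1, 115), (-0.013, 177.1, 110)]
top [[59.9], [59.7], [59.7], [59.4], [46.2, 51.7, 59.5]] [(-0.002, 78.5, 123), (-0.006, 78.5, 124), (-0.01, 78.3, 122), (-0.013, 78.3, 119)]
scene [[65.6, 71.4, 83.1], [61.1, 68.1, 80.5], [77.4], [74.8], [71.9]] []
```

View pics/top7.png

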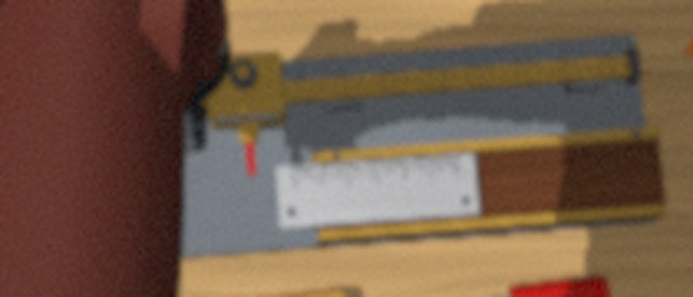

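View pics/scene7.png

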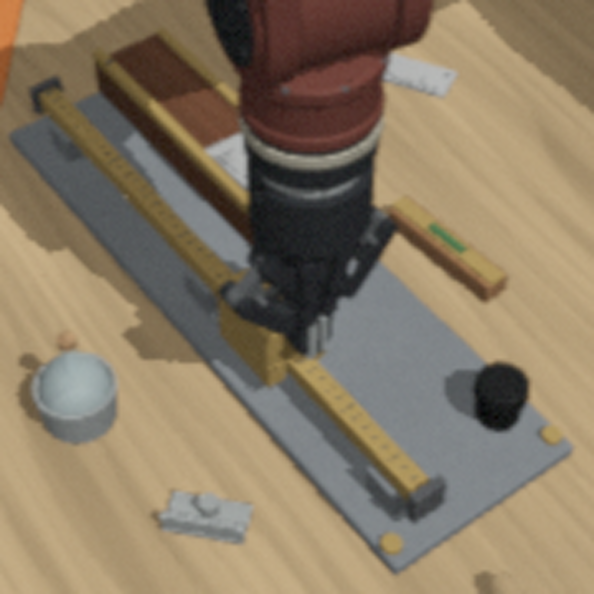

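carry_out([
  [[0, 0, 0, -0.006, 0, 0, -1], [0, 0, 0, -0.01, 0, 0, -1], [0, 0, 0, -0.01, 0, 0, -1], [0, 0, 0, -0.008, 0, 0, -1], [0, 0, 0, -0.006, 0, 0, -1], [0, 0, 0, -0.004, 0, 0, -1], [0, 0, 0, -0.002, 0, 0, -1], [0, 0, 0, 0, 0, 0, -1]],
])

```text
time: 14.03
eef_pos: [0.5359, 0.0277, 0.0706]
ee_rot: [0.0, 0.69, 0.724, -0.0]
force: [-0.4, 0.6, -0.2]
finger_gap: -0.0002
```

```bash
python3 -c "
from h import *
delta(bed(.05,.1002,.07))
from rig import get_image
for n in('top',):
    im,d=get_image(n); np.savez(n+'8.npz',im=im); print(n,lead(n,im),index(n,im))
delta(bed(.05,.1002,.07))
"
```

```text
t 14.0333 p [0.5359 0.0277 0.0706] bed mm [ 49.6 101.1  70.6] tool x ang 92.8 tilt [-0. -0. -1.] local units [-0.0022  0.0009  0.0015] F [-0.4  0.6 -0.2] gap -0.0002 q [-0.19 -0.05 -0.36  1.27 -0.    1.33]
top [[60.0], [59.6], [59.9], [59.8], [46.0, 51.7, 59.3]] [(-0.002, 60.2, 121), (-0.006, 60.3, 120), (-0.01, 60.3, 120), (-0.013, 60.4, 111)]
 t 14.0833 p [0.536  0.0277 0.0707] bed mm [ 49.8 101.1  70.7] tool x ang 92.81 tilt [ 0.    -0.001 -1.   ] local units [-0.0023  0.0006  0.0018] F [-0.3  0.9  0.1] gap 0.0004 q [-0.19 -0.05 -0.36  1.27 -0.    1.33]
```

carry_out([
  [[0, 0, 0, 0.01, 0, 0, -1], [0, 0, 0, 0.025, 0, 0, -1], [0, 0, 0, 0.035, 0, 0, -1], [0, 0, 0, 0.02, 0, -0.03, -1], [0, 0, 0, 0, 0, -0.06, -1], [0, 0, 0, 0, 0, -0.08, -1], [0, 0, 0, 0, 0, -0.08, -1], [0, 0, 0, 0, 0, -0.08, -1]],
])

```text
time: 14.75
eef_pos: [0.5338, 0.0648, 0.2052]
ee_rot: [0.0, 0.689, 0.725, 0.0]
force: [1.0, 0.3, -0.0]
finger_gap: -0.0002
```

carry_out([
  [[0, 0, 0, 0.02, 0, -0.05, -1], [0, 0, 0, 0.04, 0, -0.02, -1], [0, 0, 0, 0.06, 0, 0, -1], [0, 0, 0, 0.06, 0, 0, -1], [0, 0, 0, 0.06, 0, 0, -1], [0, 0, 0, 0.05, 0, 0, -1], [0, 0, 0, 0.03, 0, 0, -1], [0, 0, 0, 0, 0, 0, -1]],
])

```text
time: 15.42
eef_pos: [0.5274, 0.1942, 0.2314]
ee_rot: [0.0, 0.688, 0.725, 0.0]
force: [0.2, -0.2, 0.8]
finger_gap: 0.0
```

```bash
python3 -c "
from h import *
delta(bed(.05,.23,.2))
from rig import get_image
for n in('top','scene'):
    im,d=get_image(n); np.savez(n+'9.npz',im=im); print(n,lead(n,im),index(n,im))
    u=slice(130,250) if n=='top' else slice(90,310); v=slice(220,440) if n=='top' else slice(200,420)
    cv2.imwrite(f'pics/{n}9.png',cv2.resize(im[u,v],None,fx=2.7,fy=2.7,interpolation=cv2.INTER_CUBIC))
"
```

```text
t 15.4167 p [0.5274 0.1942 0.2314] bed mm [ 49.6 267.8 231.4] tool x ang 92.99 tilt [ 0.001  0.    -1.   ] local units [-0.0946  0.0008  0.0786] F [ 0.2 -0.2  0.8] gap 0.0 q [ 0.12 -0.01 -0.02  1.56  0.    1.64]
top [[59.7], [59.4], [59.7], [59.8], [46.4, 51.9, 59.5]] [(-0.002, 60.3, 121), (-0.006, 60.3, 126), (-0.01, 60.3, 123), (-0.013, 60.3, 115)]
scene [[61.2], [61.3], [61.1], [60.8], [71.6]] [(-0.002, 60.8, 127), (-0.006, 60.9, 113), (-0.01, 61.3, 113), (-0.013, 61.4, 108)]
```

View pics/top9.png

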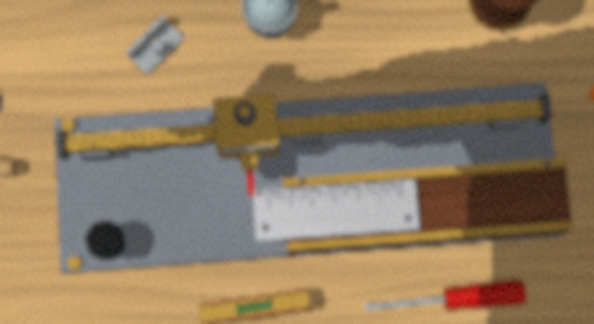

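View pics/scene9.png

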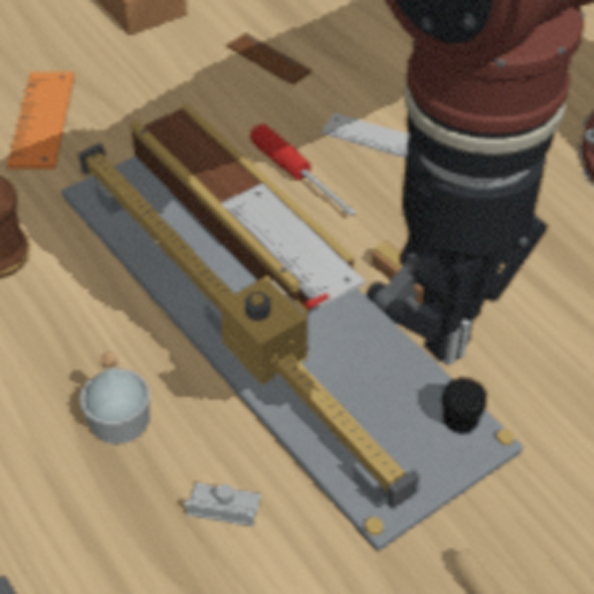

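```bash
python3 -c "
from rig import job; print(job.job_done())"
```

```text
the job is handed in; nothing more can be done
None
```

The job is done and handed in at about 15.5 s. I slid the silvered plate along the ledge with closed fingertips, then backed off and pushed the brass carriage from its far side until its red index met the plate's end. Nothing was gripped or lifted.

- **Plate:** its end sticks out about 30–31 mm past the ledge's open end. The ledge-end reading itself is good to about 1 mm.
- **Index:** it lies within about 1 mm of the plate's end. The top view puts the plate end at bed y ≈ 59.6 mm and the index at 60.3; the scene view puts them at about 61.1 and 61.1.
- **Forces:** readings at the wrist at the end of each move were under 5 N.
- **Rest of the bench:** in the last pictures the bystanders that could be seen stood where they began. The arm hung clear, touching nothing.

**Disagreement:** the base-plate outline gave a bed origin about 4 mm off (in both x and y) from the ledge and plate edges. I used the ledge and plate edges. The distance the arm travelled agreed with them to about 1 mm, but the rail's far end fitted the outline better.

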